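# Open both doors of the bowl cupboard

## Robot

A 7-joint arm with a two-finger parallel gripper is mounted at the origin on the work surface. World frame = base frame: x ahead of the robot, y to its left, z up, the work surface at z = 0. Lengths are in m, angles in rad, forces in N, time in s.
With the tool pointing down it reaches from about 0.4 to 0.85 m from the base axis. Payload 4.5 kg.
Tool frame: the origin (TCP) lies midway between the tips of the shut fingers; the grasp point (between the pads) lies 19 mm behind it; z points along the fingers, y is the line along which they close (so a half turn about z gives the same grasp; the last joint's range is limited). The gripper opens to 88 mm and grips with 3 to 60 N. Pads are 18 mm wide; open, the fingers measure 123 mm over their backs; the gripper's body (75 mm by 187 mm) begins 45 mm behind the grasp point.
Start: joints at [1.35, 0.689, -0.195, 1.565, 0.157, 0.902, -0.215], TCP at [0.158, -0.605, 0.213] pointing down, gripper open.
Joint ranges: [-3.01, 3.01], [-0.46, 2.08], [-1.47, 1.51], [0.13, 2.56], [-1, 4.14], [0.04, 2.09], [-2.66, 2.66]. Speed limits (rad/s): [2.57, 2.57, 3.14, 3.14, 3.14, 3.14, 3.14].

## Interface

Orientations are given as a unit quaternion [w, x, y, z].
In Python, from station import r gives the robot as it stands.
- The arm moves only by the tool arm_command, never from a script. Its argument "targets" is a list of rows, each a list of 7 numbers: the shift along the tool's x, y, z in m, then the turn, a rotation vector about the tool's x, y, z in rad, then the closure, from -1 (fully open) to 1 (shut). A call has exactly 5 rows; each row is the pose to reach, as a shift and turn from the pose commanded when the call began, along the tool's axes at that moment; what a row does not reach only later rows make up. A row lasts 1/12 s, in which the tool goes at most 41.7 mm and 7.16 degrees, less where a joint would pass 70% of its speed; a pose out of reach is approached as far as the arm can. A call with a gripper value outside its range is refused whole. The fingers move at their own pace and stop on an object; "newtons" is the grip in N (left out, the last holds). Time passes only in rows, so rows that repeat a pose let the fingers close, or fill a call up. It gives the time, the measured TCP pose, the force, the opening and the grip force at its end, in the units of the state.
- r.sense(): the state, without advancing time (a new reading comes with each control period).
- r.capture(name): name is "side" or "top"; returns a dict with "color" (480x640x3 uint8, blue, green, red), "camera_matrix" (3x3 intrinsics, pixels), "k1" (the pictures are not rectified: a ray, as slopes to the right and down, at radius r is drawn at 1 + k1 r^2 times it, then the intrinsics apply), "view" (4x4, takes a point from world to camera coordinates). Camera axes: x right, y down, z forward; pixel columns grow to the right and rows downward; lengths in m; the calibration is good to about 2 mm. A picture is of the moment at which its call begins. There is no depth.
- r.sign_off(): hands the job in; it is judged then, once.
The state is a dict: "time_s": time; "qpos": joint angles; "dq": joint speeds; "effort": joint torques, N m; "position": TCP position; "eef_rot": TCP orientation; "contact_force": force on the tool from outside, world axes, zero at the start; "ft_torque": the same for the moment, N m; "grip_width": opening from 0.0 (shut) to 1.0 (fully open); "finger_force": force on a finger pad.
Only numpy, scipy, OpenCV 4.12 (cv2) and the standard library are available. Lean on these libraries where they do the work, as an engineer would, in place of code of your own. Each camera call takes 0.05 s, during which the arm holds its last target. There are 200 camera calls.

## Task

Open up the bowl cupboard on the counter for service: pull up the spring bolt by its knob and, keeping it up, swing that leaf open first, then pull the other leaf, which its cover strip was holding shut, out of its catch and open too. Leave both leaves standing wide open, about square to the front or farther, and leave the bowls beside it and the tub and jar on its top board where they are.

Things in the scene. Friction and masses are not known exactly. Their poses are not given: they have to be found in the camera images.
- cupboard: Cream counter cupboard, dark wood edges, 240 deep (x) x 360 wide (y) x 200 high, fixed. Origin: centre of underside; front plane 120 in front of it (own -x). Top board (170 high) set back 80 from the front plane: free space just behind the doors. Two leaves, 174 wide, 16 thick, reach 2 to 18 in front of the front plane and 38 to 198 above the counter, hinged at the outer sides.
- bolt_knob (a point): Middle of the grip of the dark steel bolt knob: upright cylinder 20 in diameter, 24 high, with a cap 30 in diameter and 6 thick on top. This point is 10 below the cap and 28 above the leaf's top edge. A 10 diameter rod runs from it down the outside of the leaf, 140 from the hinge axis, 32 in front of the plane of the hinges.
- bolt (a joint): Lift of the drop bolt in m: 0 down, stop at 0.026. A spring pushes it down (about 5 N at 0, 12 N at the stop, weight included). Its foot stands 8 to 16 mm deep behind the lip of a steel keeper at the sill, different each time and found by feel; only with the foot above the lip can the leaf swing, and it must be kept up for the first 0.15 rad.
- bolted_leaf (a joint): Angle of the leaf that carries the bolt (hinge at the cupboard's +y side): 0 shut, grows as its free edge swings towards the robot, stop at 1.8. A dark wood cover strip, 6 thick, on its free edge reaches 26 over the front of the other leaf. Stays where it is left.
- bolt_leaf_hinge (a point): Point on the vertical hinge axis of the bolted leaf, at the height of the top of the leaf.
- lapped_leaf (a joint): Angle of the other leaf (hinge at the cupboard's -y side; no handle): 0 shut, grows as its free edge swings towards the robot, stop at 1.8. It cannot open while the bolted leaf is shut. A spring ball catch at the sill holds it: about 10 to 18 N near the free edge, then it gives way suddenly; after that it moves easily and stays where left.
- lapped_leaf_hinge (a point): Point on the vertical hinge axis of the lapped leaf, at the height of the top of the leaf.
- lapped_leaf_edge (a point): Top corner at the free edge of the lapped leaf, mid-thickness (leaf 16 thick), 174 from the hinge axis and 10 in front of the plane of the hinges. The leaf's top edge runs level from here to its hinge and can be pinched from above.
- green_bowl: Dark green bowl, 150 in diameter, 75 high, on the counter beside the cupboard; not to be moved. Origin: centre of its underside.
- white_bowl: White bowl, 150 in diameter, 50 high, on the counter beside the cupboard; not to be moved. Origin: centre of its underside.
- tub: Clear plastic open tub, 80 x 80 x 60 high, on the top board of the cupboard; not to be moved. Origin: centre of its underside.
- jar: Glass jar, 60 in diameter, 75 high, on the top board of the cupboard; not to be moved. Origin: centre of its underside.

How it is judged:
By the outcome, as a careful person would: the job done as asked, in the order asked, and still so for the second after the job is handed in, with the robot touching nothing.
It also fails if it takes over 64 s, if anything falls off the work surface, if the arm or the gripper's body presses on something with over 40 N, if the wrist force passes 120 N, or if a joint passes its speed limit or range.

## Working session

There is one attempt and no reset: what is moved stays moved. The work goes in short steps, Python scripts to look and compute and a tool call to move; the robot and the scene stay as the last step left them, time stands still between calls to the robot, and variables do not carry over. Pictures are saved under pics/ and viewed, at most 10 in all, crops included, and the job is handed in when it is done.

Besides the shell and the picture viewer there is one more tool, called after "Request:" by a JSON object that holds its "api" and its "payload". arm_command: Moves the arm, as the interface text tells. Its arguments: {"type":"object","properties":{"targets":{"type":"array","items":{"type":"array","items":{"type":"number"}}},"newtons":{"type":"number"}},"required":["targets"]}

```bash
ls; mkdir -p pics
python3 - <<'E'
from station import r
import cv2,numpy as np
s=r.sense();print(s)
for n in("side","top"):
    c=r.capture(n);cv2.imwrite(f"pics/{n}0.png",c["color"]);print(n,c["camera_matrix"].tolist(),c["k1"],c["view"].round(4).tolist())
E
```

```text
pics
{'time_s': 0.0, 'qpos': array([ 1.34980807,  0.69001708, -0.19452859,  1.56633811,  0.15731629,
        0.90248517, -0.21509584]), 'dq': array([-0.00016486,  0.0018591 ,  0.00077393,  0.00047873,  0.00167937,
        0.00063808,  0.00173689]), 'effort': array([-7.78030681e-04, -5.27568519e+01, -1.26708761e+00, -1.53433549e+01,
       -5.26528526e-02,  6.70194102e-03,  1.40100278e-04]), 'position': array([ 0.15730803, -0.60417975,  0.21239137]), 'eef_rot': array([-9.08299529e-04,  9.91888971e-01,  1.27103937e-01, -1.83107691e-04]), 'contact_force': array([-0.61100773, -1.07737272, -0.5064942 ]), 'ft_torque': array([-0.04655543, -0.00693786,  0.02348427]), 'finger_force': 0.0, 'grip_width': 1.0012981174157864}
side [[592.4700774367819, 0.0, 324.87202311619745], [0.0, 592.4700774367819, 235.64523533698974], [0.0, 0.0, 1.0]] 0.06571333574676415 [[-0.8025, -0.5965, -0.0134, 0.4904], [-0.3219, 0.4517, -0.8321, 0.3049], [0.5024, -0.6634, -0.5545, 1.426], [0.0, 0.0, 0.0, 1.0]]
top [[449.90088199229274, 0.0, 318.88773760307396], [0.0, 449.90088199229274, 241.9675846787901], [0.0, 0.0, 1.0]] -0.11510371185640308 [[-0.0232, -0.9996, -0.0149, 0.0307], [-0.9968, 0.0243, -0.076, 0.6034], [0.0764, 0.013, -0.997, 1.3784], [0.0, 0.0, 0.0, 1.0]]
```

View pics/side0.png

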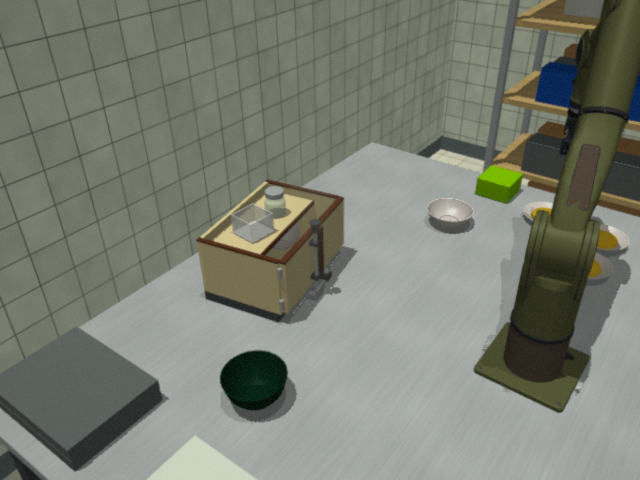

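View pics/top0.png

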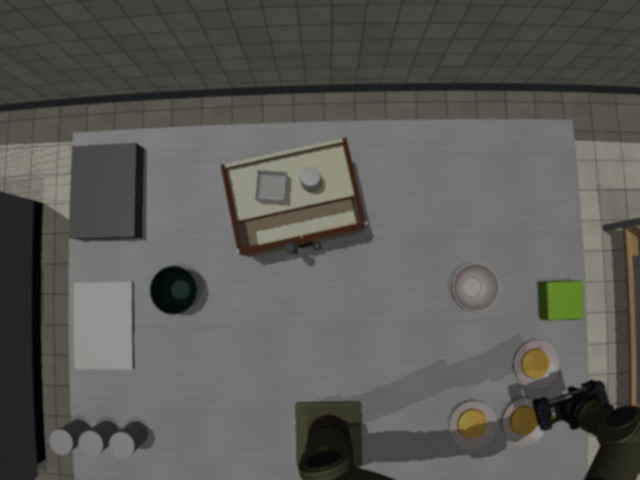

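The side view shows the cupboard with the knob near (316,226) and hinge barrels near (281,270). In the top view the cupboard's front edge runs from about (240,253) to (365,228), with the knob near (292,250). I'll zoom in on both.

Run:
```python
import cv2,numpy as np
a=cv2.imread("pics/top0.png")[130:280,210:385];b=cv2.imread("pics/side0.png")[170:320,190:365]
a=cv2.resize(a,None,fx=4,fy=4,interpolation=cv2.INTER_CUBIC)[:,:];b=cv2.resize(b,None,fx=4,fy=4,interpolation=cv2.INTER_CUBIC)
cv2.imwrite("pics/c1.png",a);cv2.imwrite("pics/c2.png",b)
```

```text
(no output)
```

View pics/c1.png

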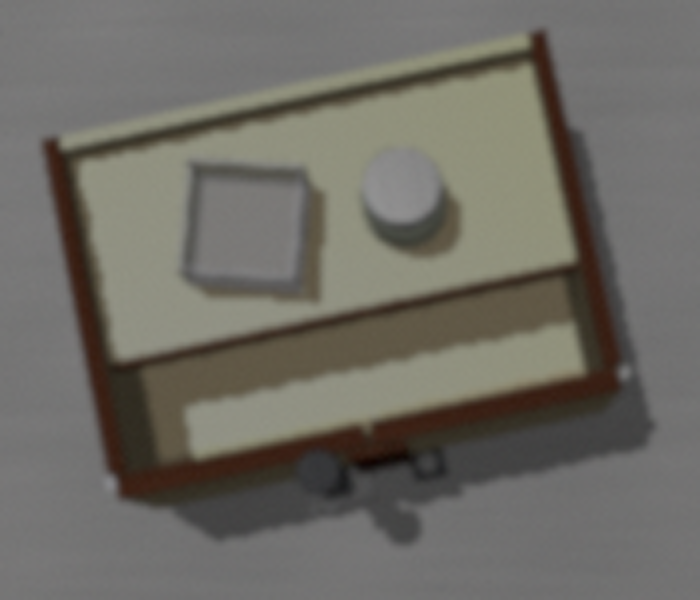

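View pics/c2.png

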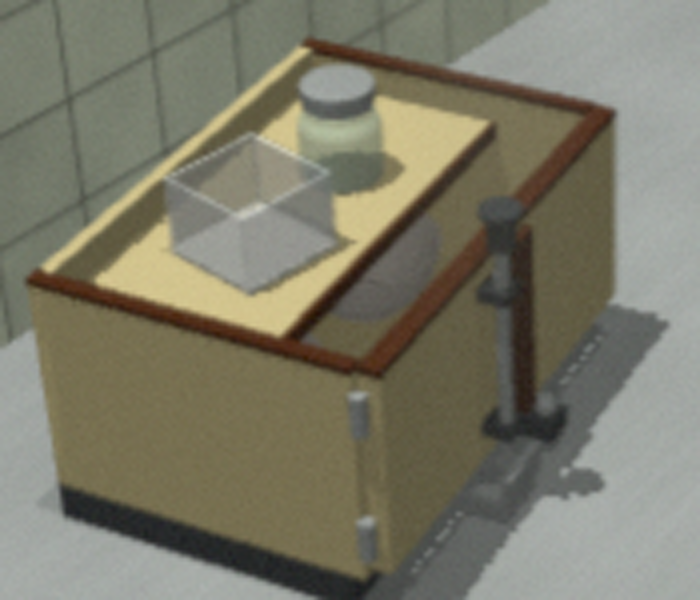

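The top crop shows hinge barrels at crop (112,487) and (624,374), the knob cap at (320,472), and the leaf gap at (368,430). The side crop shows the cap's top centre at about (500,208). The tub and jar stand well behind the doors.

```bash
cat > h.py <<'E'
from station import r
import cv2,numpy as np
def ray(c,uv):
    K=c["camera_matrix"];k=c["k1"]
    p=cv2.undistortPoints(np.array([[uv]],float),K,np.array([k,0,0,0,0.]))[0,0]
    V=c["view"];R=V[:3,:3];return -R.T@V[:3,3],R.T@np.array([p[0],p[1],1])
def onz(c,uv,z):
    o,d=ray(c,uv);return o+d*(z-o[2])/d[2]
def tri(c1,a,c2,b):
    o,d=ray(c1,a);p,e=ray(c2,b)
    t=np.linalg.lstsq(np.c_[d,-e],p-o,rcond=None)[0];x=o+t[0]*d;y=p+t[1]*e
    return (x+y)/2,np.linalg.norm(x-y)
def proj(c,X):
    V=c["view"];q=V[:3,:3]@np.asarray(X)+V[:3,3];k=c["k1"]
    p=q[:2]/q[2];p=p*(1+k*(p@p));return c["camera_matrix"][:2,:2]@p+c["camera_matrix"][:2,2]
E
python3 - <<'E'
from h import *
t=r.capture("top");s=r.capture("side")
T=lambda x,y:(210+x/4-.375,130+y/4-.375)
S=lambda x,y:(190+x/4-.375,170+y/4-.375)
np.set_printoptions(precision=4,suppress=True)
for n,p,z in(("hL",T(112,487),.19),("hR",T(624,374),.19),("backL",T(48,140),.2),("backR",T(538,33),.2),("cap",T(320,472),.242),("gap",T(368,430),.198),("frontL",T(122,494),.198),("frontR",T(617,388),.198)):
    print(n,onz(t,p,z))
print(tri(t,T(320,472),s,S(500,208)))
print("frontL tri",tri(t,T(122,494),s,S(368,374)))
print("frontR tri",tri(t,T(617,388),s,S(612,113)))
print("back tri",tri(t,T(538,33),s,S(310,42)),tri(t,T(48,140),s,S(36,280)))
E
```

```text
hL [0.5706 0.2388 0.19  ]
hR [ 0.64   -0.1156  0.19  ]
backL [0.8135 0.2805 0.2   ]
backR [ 0.8795 -0.063   0.2   ]
cap [0.5742 0.0907 0.242 ]
gap [0.605  0.0609 0.198 ]
frontL [0.5652 0.2304 0.198 ]
frontR [ 0.6296 -0.1098  0.198 ]
(array([0.5737, 0.0906, 0.237 ]), np.float64(0.0018316984666805823))
frontL tri (array([0.5662, 0.2319, 0.1924]), np.float64(0.0017288775112657556))
frontR tri (array([ 0.6287, -0.1111,  0.1938]), np.float64(0.0032587811483692974))
back tri (array([ 0.8786, -0.065 ,  0.1947]), np.float64(0.006059162684936668)) (array([0.8125, 0.2798, 0.1926]), np.float64(0.0071629937425083945))
```

```bash
cat >> h.py <<'E'
from scipy.spatial.transform import Rotation as R
np.set_printoptions(precision=4,suppress=True)
def pose():
    s=r.sense();q=s["eef_rot"];return s["position"],R.from_quat(q[[1,2,3,0]])
def down(a): # pointing down, tool y at world angle a
    y=np.array([np.cos(a),np.sin(a),0]);z=np.array([0,0,-1.]);return R.from_matrix(np.c_[np.cross(y,z),y,z])
def plan(W,n=1):
    """W: (x,y,z,tool-y angle) at the end of each call; prints shift and turn in the tool axes at its start"""
    p,q=pose()
    for w in W:
        w=np.array(w,float);q2=down(w[3]);print((q.inv().apply(w[:3]-p)).round(4),(q.inv()*q2).as_rotvec().round(3))
        p,q=w[:3],q2
PSI=.191;ox=np.array([np.cos(PSI),np.sin(PSI)]);oy=np.array([-ox[1],ox[0]])
M=np.array([.611,.0628]);H1=M+.176*oy;H2=M-.176*oy
def leaf1(th,rad,f): # xy of a point rad from the hinge, f in front
    return H1+(-np.sin(th)*rad-np.cos(th)*f)*ox+(-np.cos(th)*rad+np.sin(th)*f)*oy
def leaf2(th,rad,f):
    return H2+(-np.sin(th)*rad-np.cos(th)*f)*ox+(np.cos(th)*rad-np.sin(th)*f)*oy
E
python3 - <<'E'
from h import *
t=r.capture("top")
print("bowls",onz(t,(174,290),.07),onz(t,(474,286),.045),"knob",leaf1(0,.14,.032),leaf1(1.6,.14,.032))
plan([(.23,-.5,.28,-1.0),(.32,-.36,.31,-.7),(.41,-.22,.31,-.4),(.5,-.06,.31,-.1),(.5735,.0915,.30,.191)])
E
```

```text
bowls [0.4646 0.4599 0.07  ] [ 0.4549 -0.4576  0.045 ] knob [0.5727 0.0921] [0.4343 0.2446]
[ 0.0966 -0.0829 -0.0671] [-0.001 -0.    -0.316]
[ 0.1514 -0.0692 -0.03  ] [ 0.   0.  -0.3]
[ 0.1651 -0.0214  0.    ] [ 0.   0.  -0.3]
[0.1824 0.0206 0.    ] [ 0.   0.  -0.3]
[0.1581 0.058  0.01  ] [ 0.     0.    -0.291]
```

Request:
{"api": "arm_command", "payload": {"targets": [[0.019,-0.017,-0.013,0,0,-0.063,-1],[0.039,-0.033,-0.027,0,0,-0.126,-1],[0.058,-0.05,-0.04,0,0,-0.19,-1],[0.077,-0.066,-0.054,0,0,-0.253,-1],[0.097,-0.083,-0.067,0,0,-0.316,-1]], "newtons": 25}}

```text
time_s: 0.67
position: [0.2308, -0.4992, 0.2808]
eef_rot: [0.0, 0.959, 0.283, -0.0]
contact_force: [0.4, -0.7, -0.1]
grip_width: 1.0
finger_force: 0.0
```

Request:
{"api": "arm_command", "payload": {"targets": [[0.03,-0.014,-0.006,0,0,-0.06,-1],[0.061,-0.028,-0.012,0,0,-0.12,-1],[0.091,-0.042,-0.018,0,0,-0.18,-1],[0.121,-0.055,-0.024,0,0,-0.24,-1],[0.151,-0.069,-0.03,0,0,-0.3,-1]]}}

```text
time_s: 1.08
position: [0.3209, -0.359, 0.3106]
eef_rot: [0.0, 0.906, 0.423, -0.0]
contact_force: [0.1, -1.1, -0.0]
grip_width: 1.001
finger_force: 0.0
```

Request:
{"api": "arm_command", "payload": {"targets": [[0.033,-0.004,0,0,0,-0.06,-1],[0.066,-0.009,0,0,0,-0.12,-1],[0.099,-0.013,0,0,0,-0.18,-1],[0.132,-0.017,0,0,0,-0.24,-1],[0.165,-0.021,0,0,0,-0.3,-1]]}}

```text
time_s: 1.5
position: [0.411, -0.2193, 0.3104]
eef_rot: [0.0, 0.833, 0.554, -0.0]
contact_force: [-0.3, 0.6, -0.1]
grip_width: 0.998
finger_force: 0.0
```

Request:
{"api": "arm_command", "payload": {"targets": [[0.036,0.004,0,0,0,-0.06,-1],[0.073,0.008,0,0,0,-0.12,-1],[0.109,0.012,0,0,0,-0.18,-1],[0.146,0.016,0,0,0,-0.24,-1],[0.182,0.021,0,0,0,-0.3,-1]]}}

```text
time_s: 1.92
position: [0.5011, -0.0595, 0.3103]
eef_rot: [0.0, 0.741, 0.672, -0.0]
contact_force: [0.1, 0.0, 0.0]
grip_width: 1.001
finger_force: 0.0
```

Run:
```python
from h import *
s=r.sense();print(s["time_s"],s["position"],s["qpos"],s["contact_force"])
plan([(.5735,.0915,.30,.191),(.5735,.0915,.24,.191)])
```

```text
1.9167 [ 0.5011 -0.0595  0.3103] [ 0.4308  0.4589 -0.6197  1.7706  0.309   1.0107 -0.4032] [0.1496 0.039  0.0296]
[0.1573 0.0574 0.0103] [-0.     0.    -0.288]
[0.   0.   0.06] [0. 0. 0.]
```

Request:
{"api": "arm_command", "payload": {"targets": [[0.031,0.011,0.002,0,0,-0.058,-1],[0.063,0.023,0.004,0,0,-0.115,-1],[0.094,0.034,0.006,0,0,-0.173,-1],[0.126,0.046,0.008,0,0,-0.23,-1],[0.157,0.057,0.01,0,0,-0.288,-1]]}}

```text
time_s: 2.33
position: [0.5736, 0.0908, 0.3]
eef_rot: [0.0, 0.637, 0.771, -0.0]
contact_force: [1.0, -0.5, 1.0]
grip_width: 0.998
finger_force: 0.0
```

Request:
{"api": "arm_command", "payload": {"targets": [[0,0,0.008,0,0,0,-1],[0,0,0.02,0,0,0,-1],[0,0,0.032,0,0,0,-1],[0,0,0.043,0,0,0,-1],[0,0,0.05,0,0,0,-1]]}}

```text
time_s: 2.75
position: [0.5724, 0.0885, 0.2488]
eef_rot: [-0.0, 0.638, 0.77, -0.001]
contact_force: [0.4, -0.9, -0.6]
grip_width: 1.001
finger_force: 0.0
```

Run:
```python
from h import *
s=r.sense();print(s["time_s"],s["position"],s["qpos"],s["contact_force"])
b=r.capture("side")["color"][130:280,230:405];a=r.capture("top")["color"][180:330,210:385]
z=lambda i:cv2.resize(i,None,fx=2.25,fy=3.5,interpolation=cv2.INTER_CUBIC)
cv2.imwrite("pics/d1.png",np.hstack([z(b),z(a)]))
plan([(.5735,.0915,.207,.191)])
```

```text
2.75 [0.5724 0.0885 0.2488] [ 0.1351  0.6453 -0.6417  1.6485  0.4425  0.9996 -0.4673] [ 0.4178 -0.9393 -0.5792]
[0.0028 0.0019 0.0419] [-0.003  0.001 -0.003]
```

View pics/d1.png

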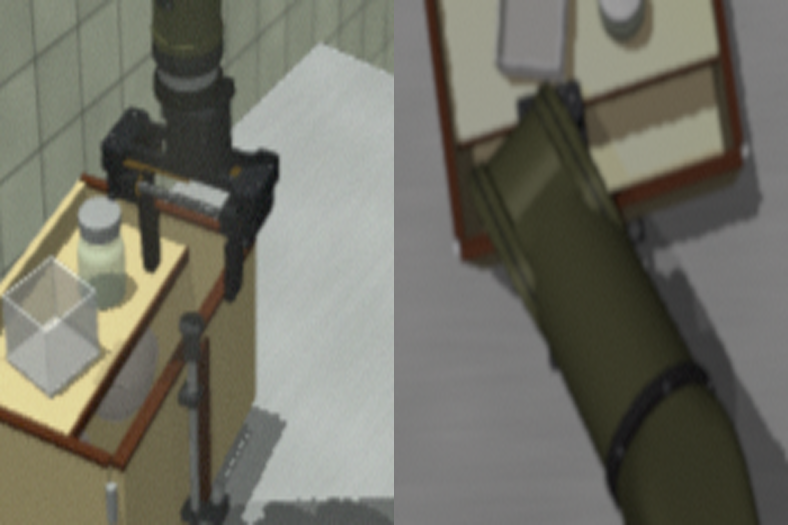

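The side crop shows the finger tips at crop (150,265) and (233,295). They straddle the cap at (193,322), and the columns agree. I'll lower and close gently.

Request:
{"api": "arm_command", "payload": {"targets": [[0.003,0.002,0.01,0,0,0,-1],[0.003,0.002,0.021,0,0,0,-1],[0.003,0.002,0.032,0,0,0,-1],[0.003,0.002,0.038,0,0,0,-1],[0.003,0.002,0.042,0,0,0,-1]]}}

```text
time_s: 3.27
position: [0.5739, 0.0922, 0.2068]
eef_rot: [-0.0, 0.638, 0.77, -0.001]
contact_force: [-0.3, -0.7, -0.3]
grip_width: 1.0
finger_force: 0.0
```

Request:
{"api": "arm_command", "payload": {"targets": [[0,0,0,0,0,0,-0.2],[0,0,0,0,0,0,0],[0,0,0,0,0,0,0.1],[0,0,0,0,0,0,0.2],[0,0,0,0,0,0,0.2]], "newtons": 15}}

```text
time_s: 3.68
position: [0.5748, 0.0927, 0.2087]
eef_rot: [0.0, 0.638, 0.77, 0.0]
contact_force: [0.6, 0.8, 0.4]
grip_width: 0.643
finger_force: 0.0
```

Run:
```python
from h import *
s=r.sense();print(s["time_s"],s["position"],s["grip_width"],s["contact_force"])
b=r.capture("side")["color"][150:270,260:370]
cv2.imwrite("pics/d2.png",cv2.resize(b,None,fx=5,fy=5,interpolation=cv2.INTER_CUBIC))
```

```text
3.6833 [0.5748 0.0927 0.2087] 0.6434968420393823 [0.5559 0.7735 0.4496]
```

View pics/d2.png

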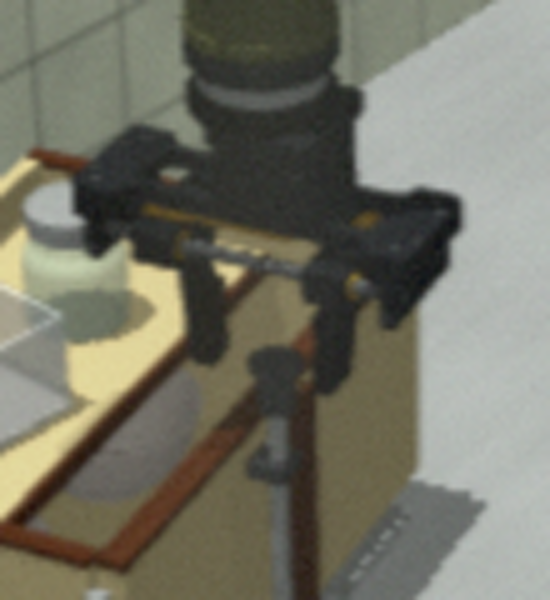

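The tips show at crop (207,355) and (332,385), and the cap at (275,358). The tips look too high relative to the cap, so I'll check the projection.

Run:
```python
from h import *
c=r.capture("side");t=r.capture("top");p,q=pose();y=q.as_matrix()[:,1]
print("R",q.as_matrix())
f=lambda X:((proj(c,X)-[260,150])*5)
print("tcp",f(p),"tips",f(p+y*.028),f(p-y*.028),"cap top",f((.5737,.0906,.242)),"knob pt",f((.5735,.091,.226)))
print("top cam tcp",proj(t,p),"front of flange",proj(t,p+[0,0,.2]))
S=lambda x,y:(260+x/5-.4,150+y/5-.4)
for z in(.2087,.222,.2287): print(z,onz(c,S(269,370),z))
```

```text
R [[-0.1868  0.9824  0.0005]
 [ 0.9824  0.1868  0.    ]
 [-0.0001  0.0005 -1.    ]]
tcp [268.8666 405.6477] tips [221.0189 393.3514] [317.3559 418.1087] cap top [271.1741 349.8055] knob pt [271.736  376.5233]
top cam tcp [289.9224 248.244 ] front of flange [282.9326 242.7472]
0.2087 [0.5974 0.0646 0.2087]
0.222 [0.5844 0.081  0.222 ]
0.2287 [0.5778 0.0893 0.2287]
```

Request:
{"api": "arm_command", "payload": {"targets": [[0,0,0,0,0,0,0.35],[0,0,0,0,0,0,0.45],[0,0,0,0,0,0,0.55],[0,0,0,0,0,0,0.65],[0,0,0,0,0,0,0.75]], "newtons": 10}}

```text
time_s: 4.25
position: [0.5719, 0.092, 0.208]
eef_rot: [-0.001, 0.637, 0.77, -0.002]
contact_force: [-3.8, -0.1, 4.6]
grip_width: 0.331
finger_force: 10.0
```

Request:
{"api": "arm_command", "payload": {"targets": [[0,0,0,0,0,0,0.75],[0,0,0,0,0,0,0.75],[0,0,0,0,0,0,0.75],[0,0,0,0,0,0,0.75],[0,0,0,0,0,0,0.75]]}}

```text
time_s: 4.67
position: [0.5719, 0.092, 0.208]
eef_rot: [-0.001, 0.638, 0.77, -0.002]
contact_force: [-5.2, -1.5, 4.5]
grip_width: 0.329
finger_force: 10.0
```

Run:
```python
from h import *
s=r.sense();print(s["time_s"],s["position"],s["grip_width"],s["finger_force"],s["contact_force"])
b=r.capture("side")["color"][150:270,260:370]
cv2.imwrite("pics/d3.png",cv2.resize(b,None,fx=5,fy=5,interpolation=cv2.INTER_CUBIC))
```

```text
4.6667 [0.5719 0.092  0.208 ] 0.329498670547932 10.000397264957428 [-5.1631 -1.5421  4.5307]
```

View pics/d3.png

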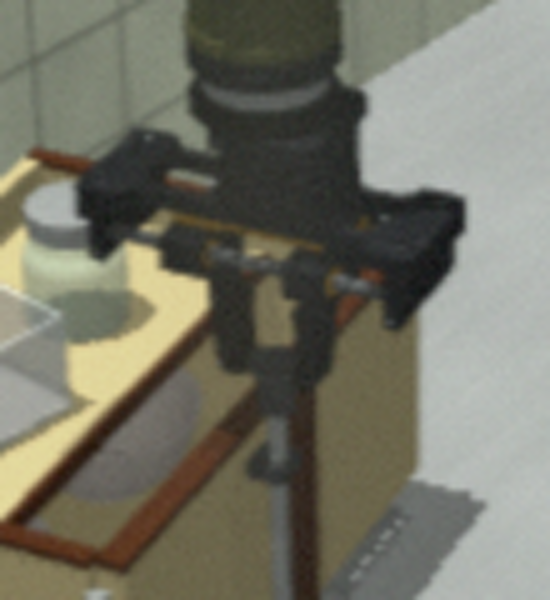

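The pads closed on the 29 mm cap at crop (275,358), so they are too high. I'll open, lower 7 mm, shift 2 mm and re-close.

Request:
{"api": "arm_command", "payload": {"targets": [[0,-0.001,0,0,0,0,0],[0,-0.002,0,0,0,0,0],[0,-0.002,0.002,0,0,0,0],[0,-0.002,0.005,0,0,0,0],[0,-0.002,0.007,0,0,0,0]]}}

```text
time_s: 5.13
position: [0.5727, 0.0922, 0.2008]
eef_rot: [0.0, 0.638, 0.77, 0.0]
contact_force: [0.2, 0.1, 0.0]
grip_width: 0.502
finger_force: 0.0
```

Request:
{"api": "arm_command", "payload": {"targets": [[0,0,0,0,0,0,0.3],[0,0,0,0,0,0,0.5],[0,0,0,0,0,0,0.7],[0,0,0,0,0,0,0.85],[0,0,0,0,0,0,0.85]]}}

```text
time_s: 5.55
position: [0.5718, 0.0921, 0.201]
eef_rot: [-0.0, 0.638, 0.77, -0.001]
contact_force: [-2.3, 0.3, -0.8]
grip_width: 0.333
finger_force: 10.0
```

Request:
{"api": "arm_command", "payload": {"targets": [[0,0,0,0,0,0,0.85],[0,0,0,0,0,0,0.85],[0,0,0,0,0,0,0.85],[0,0,0,0,0,0,0.85],[0,0,0,0,0,0,0.85]]}}

```text
time_s: 5.97
position: [0.5719, 0.0921, 0.201]
eef_rot: [-0.0, 0.638, 0.77, -0.001]
contact_force: [-4.3, -0.1, -1.4]
grip_width: 0.332
finger_force: 10.0
```

Still on the cap, because straight fingers can't get under it from above. I'll grip the cap itself, with the pads centred on it, and lift by friction while watching the force.

Request:
{"api": "arm_command", "payload": {"targets": [[0,0,0,0,0,0,0],[0,-0.001,0,0,0,0,0],[0,-0.001,-0.005,0,0,0,0],[0,-0.001,-0.011,0,0,0,0],[0,-0.001,-0.017,0,0,0,0.1]]}}

```text
time_s: 6.38
position: [0.5723, 0.0923, 0.2192]
eef_rot: [0.0, 0.638, 0.77, 0.001]
contact_force: [-0.1, 0.2, -0.4]
grip_width: 0.46
finger_force: 0.0
```

Request:
{"api": "arm_command", "payload": {"targets": [[0,0,0,0,0,0,0.4],[0,0,0,0,0,0,0.6],[0,0,0,0,0,0,0.9],[0,0,0,0,0,0,0.9],[0,0,0,0,0,0,0.9]], "newtons": 36}}

```text
time_s: 6.8
position: [0.5714, 0.0919, 0.218]
eef_rot: [-0.0, 0.638, 0.77, -0.0]
contact_force: [-0.1, -0.1, -0.0]
grip_width: 0.093
finger_force: 0.0
```

Request:
{"api": "arm_command", "payload": {"targets": [[0,0,0,0,0,0,0.9],[0,0,-0.002,0,0,0,0.9],[0,0,-0.004,0,0,0,0.9],[0,0,-0.006,0,0,0,0.9],[0,0,-0.008,0,0,0,0.9]]}}

```text
time_s: 7.22
position: [0.5717, 0.0921, 0.2265]
eef_rot: [0.0, 0.638, 0.77, 0.0]
contact_force: [-0.6, 1.1, -0.7]
grip_width: 0.05
finger_force: 0.0
```

Nothing was gripped at TCP 0.218, so the real tips sit about 20 mm above the reported TCP, which matches the pictures. That leaves room to go lower and grip under the cap.

Request:
{"api": "arm_command", "payload": {"targets": [[0,0,0,0,0,0,0],[0,0,0,0,0,0,-0.1],[0,0,0,0,0,0,-0.1],[0,0,0,0,0,0,-0.1],[0,0,0.003,0,0,0,-0.1]], "newtons": 10}}

```text
time_s: 7.63
position: [0.5718, 0.0922, 0.2235]
eef_rot: [0.0, 0.638, 0.77, 0.0]
contact_force: [0.4, 0.4, -0.2]
grip_width: 0.404
finger_force: 0.0
```

Request:
{"api": "arm_command", "payload": {"targets": [[0,0,0.007,0,0,0,-0.1],[0,0,0.014,0,0,0,-0.1],[0,0,0.021,0,0,0,-0.1],[0,0,0.028,0,0,0,-0.1],[0,0,0.034,0,0,0,-0.1]]}}

```text
time_s: 8.05
position: [0.5712, 0.0919, 0.188]
eef_rot: [-0.0, 0.638, 0.77, -0.0]
contact_force: [0.6, 0.9, 0.3]
grip_width: 0.554
finger_force: 0.0
```

Request:
{"api": "arm_command", "payload": {"targets": [[0,0,0,0,0,0,0.1],[0,0,0,0,0,0,0.5],[0,0,0,0,0,0,0.9],[0,0,0,0,0,0,0.9],[0,0,0,0,0,0,0.9]]}}

```text
time_s: 8.47
position: [0.5718, 0.0922, 0.1895]
eef_rot: [0.0, 0.638, 0.77, 0.0]
contact_force: [-0.1, -0.0, -0.5]
grip_width: 0.309
finger_force: 9.9
```

Request:
{"api": "arm_command", "payload": {"targets": [[0,0,0,0,0,0,0.9],[0,0,0,0,0,0,0.9],[0,0,0,0,0,0,0.9],[0,0,0,0,0,0,0.9],[0,0,0,0,0,0,0.9]]}}

```text
time_s: 8.88
position: [0.5718, 0.0922, 0.1894]
eef_rot: [0.0, 0.638, 0.77, 0.0]
contact_force: [-0.5, 1.1, 1.1]
grip_width: 0.311
finger_force: 9.8
```

Request:
{"api": "arm_command", "payload": {"targets": [[0,0,0,0,0,0,0.2],[0,0,-0.003,0,0,0,0.2],[0,0,-0.007,0,0,0,0.2],[0,0,-0.01,0,0,0,0.6],[0,0,-0.01,0,0,0,0.9]], "newtons": 38}}

```text
time_s: 9.3
position: [0.5718, 0.0921, 0.1999]
eef_rot: [0.0, 0.638, 0.77, 0.0]
contact_force: [-1.4, -0.1, 3.0]
grip_width: 0.319
finger_force: 38.0
```

Request:
{"api": "arm_command", "payload": {"targets": [[0,0,0,0,0,0,0.9],[0,0,0,0,0,0,0.9],[0,0,0,0,0,0,0.9],[0,0,0,0,0,0,0.9],[0,0,0,0,0,0,0.9]]}}

```text
time_s: 9.72
position: [0.5719, 0.0921, 0.1998]
eef_rot: [0.0, 0.638, 0.77, 0.0]
contact_force: [-1.5, -0.6, 6.3]
grip_width: 0.32
finger_force: 38.0
```

Request:
{"api": "arm_command", "payload": {"targets": [[0,0,-0.002,0,0,0,0.9],[0,0,-0.004,0,0,0,0.9],[0,0,-0.006,0,0,0,0.9],[0,0,-0.008,0,0,0,0.9],[0,0,-0.009,0,0,0,0.9]]}}

```text
time_s: 10.13
position: [0.5712, 0.092, 0.2078]
eef_rot: [-0.0, 0.638, 0.77, -0.0]
contact_force: [1.1, 2.0, -7.5]
grip_width: 0.318
finger_force: 38.0
```

Holding: the spring reads 7.5 N at 8 mm of lift. I'll lift to about 22 mm.

Request:
{"api": "arm_command", "payload": {"targets": [[0,0,-0.003,0,0,0,0.9],[0,0,-0.006,0,0,0,0.9],[0,0,-0.009,0,0,0,0.9],[0,0,-0.012,0,0,0,0.9],[0,0,-0.014,0,0,0,0.9]]}}

```text
time_s: 10.55
position: [0.5711, 0.092, 0.2222]
eef_rot: [-0.0, 0.638, 0.77, -0.0]
contact_force: [-0.2, 1.2, -11.2]
grip_width: 0.317
finger_force: 38.0
```

Run:
```python
from h import *
s=r.sense();p=s["position"];print(p,s["contact_force"],s["grip_width"],s["qpos"])
d=p[:2]-leaf1(0,.14,.032);print("d",d)
th=[.1,.25,.45,.65,.85,1.05,1.25,1.42,1.58,1.7]
plan([(*(leaf1(t,.14,.032)+d),p[2],.191-.8*t) for t in th])
```

```text
[0.5711 0.092  0.2222] [ -0.1795   1.1828 -11.1778] 0.31656666721627075 [ 0.1201  0.6732 -0.6262  1.6853  0.4696  0.9392 -0.4979]
d [-0.0017 -0.    ]
[ 0.0039 -0.0138  0.    ] [-0.001  0.     0.077]
[ 0.0068 -0.0204  0.    ] [0.   0.   0.12]
[ 0.0105 -0.0267  0.    ] [0.   0.   0.16]
[ 0.0116 -0.0262  0.    ] [0.   0.   0.16]
[ 0.0126 -0.0258  0.    ] [0.   0.   0.16]
[ 0.0136 -0.0252  0.    ] [0.   0.   0.16]
[ 0.0146 -0.0247  0.    ] [0.   0.   0.16]
[ 0.0129 -0.0207  0.    ] [0.    0.    0.136]
[ 0.0127 -0.0191  0.    ] [0.    0.    0.128]
[ 0.0097 -0.0142  0.    ] [0.    0.    0.096]
```

Request:
{"api": "arm_command", "payload": {"targets": [[0.001,-0.003,0,0,0,0.015,0.9],[0.002,-0.006,0,0,0,0.03,0.9],[0.003,-0.009,0,0,0,0.045,0.9],[0.004,-0.012,0,0,0,0.06,0.9],[0.004,-0.014,0,0,0,0.077,0.9]]}}

```text
time_s: 10.97
position: [0.5572, 0.0933, 0.2223]
eef_rot: [0.0, 0.668, 0.744, 0.0]
contact_force: [3.9, 2.1, -10.9]
grip_width: 0.315
finger_force: 38.0
```

Request:
{"api": "arm_command", "payload": {"targets": [[0.001,-0.004,0,0,0,0.024,0.9],[0.003,-0.008,0,0,0,0.048,0.9],[0.004,-0.012,0,0,0,0.072,0.9],[0.005,-0.016,0,0,0,0.096,0.9],[0.007,-0.02,0,0,0,0.12,0.9]]}}

```text
time_s: 11.38
position: [0.5372, 0.0975, 0.2225]
eef_rot: [0.001, 0.712, 0.702, 0.001]
contact_force: [5.8, -1.8, -10.7]
grip_width: 0.319
finger_force: 38.0
```

The leaf swings freely. I'll continue along the arc.

Request:
{"api": "arm_command", "payload": {"targets": [[0.002,-0.005,0,0,0,0.032,0.9],[0.004,-0.011,0,0,0,0.064,0.9],[0.006,-0.016,0,0,0,0.096,0.9],[0.008,-0.021,0,0,0,0.128,0.9],[0.0105,-0.0265,0,0,0,0.16,0.9]]}}

```text
time_s: 11.8
position: [0.5101, 0.1076, 0.2223]
eef_rot: [0.001, 0.766, 0.643, -0.0]
contact_force: [5.9, -2.9, -11.1]
grip_width: 0.321
finger_force: 38.0
```

Request:
{"api": "arm_command", "payload": {"targets": [[0.002,-0.005,0,0,0,0.032,0.9],[0.004,-0.011,0,0,0,0.064,0.9],[0.007,-0.016,0,0,0,0.096,0.9],[0.009,-0.021,0,0,0,0.128,0.9],[0.0115,-0.026,0,0,0,0.16,0.9]]}}

```text
time_s: 12.22
position: [0.4858, 0.1227, 0.2222]
eef_rot: [0.001, 0.815, 0.58, -0.001]
contact_force: [5.2, -4.2, -11.1]
grip_width: 0.32
finger_force: 38.0
```

Request:
{"api": "arm_command", "payload": {"targets": [[0.0025,-0.005,0,0,0,0.032,0.9],[0.005,-0.01,0,0,0,0.064,0.9],[0.0075,-0.0155,0,0,0,0.096,0.9],[0.01,-0.0205,0,0,0,0.128,0.9],[0.0125,-0.026,0,0,0,0.16,0.9]]}}

```text
time_s: 12.63
position: [0.4651, 0.1422, 0.2221]
eef_rot: [0.001, 0.859, 0.512, -0.001]
contact_force: [4.1, -2.8, -10.0]
grip_width: 0.319
finger_force: 38.0
```

Run:
```python
from h import *
s=r.sense();p=s["position"];print(p,s["contact_force"],s["grip_width"],s["qpos"])
d=np.array([-.0017,0])
for t in(.7,.75,.8,.85,.9):print(t,leaf1(t,.14,.032)+d)
th=[1.05,1.25,1.42,1.58,1.7]
plan([(*(leaf1(t,.14,.032)+d),.2222,.191-.8*t) for t in th])
```

```text
[0.4651 0.1422 0.2221] [  4.0886  -2.7721 -10.0369] 0.3185939043083218 [-0.1099  0.5221 -0.4355  1.9522  0.3222  0.7377 -1.2313]
0.7 [0.4797 0.1289]
0.75 [0.4745 0.1339]
0.8 [0.4696 0.1391]
0.85 [0.4649 0.1445]
0.9 [0.4604 0.1502]
[ 0.0154 -0.0266 -0.0002] [0.001 0.004 0.154]
[ 0.0146 -0.0247  0.    ] [0.   0.   0.16]
[ 0.0129 -0.0207  0.    ] [0.    0.    0.136]
[ 0.0127 -0.0191  0.    ] [0.    0.    0.128]
[ 0.0097 -0.0142  0.    ] [0.    0.    0.096]
```

Request:
{"api": "arm_command", "payload": {"targets": [[0.003,-0.005,0,0,0,0.032,0.9],[0.006,-0.01,0,0,0,0.064,0.9],[0.009,-0.016,0,0,0,0.096,0.9],[0.012,-0.021,0,0,0,0.128,0.9],[0.015,-0.026,0,0,0,0.156,0.9]]}}

```text
time_s: 13.05
position: [0.4477, 0.1671, 0.2217]
eef_rot: [0.001, 0.896, 0.444, -0.003]
contact_force: [0.8, -5.1, -9.7]
grip_width: 0.321
finger_force: 38.0
```

Request:
{"api": "arm_command", "payload": {"targets": [[0.003,-0.005,0,0,0,0.032,0.9],[0.006,-0.01,0,0,0,0.064,0.9],[0.009,-0.015,0,0,0,0.096,0.9],[0.012,-0.02,0,0,0,0.128,0.9],[0.0146,-0.0247,0,0,0,0.16,0.9]]}}

```text
time_s: 13.47
position: [0.4362, 0.1934, 0.2215]
eef_rot: [0.002, 0.929, 0.371, -0.003]
contact_force: [0.6, -4.4, -10.9]
grip_width: 0.32
finger_force: 38.0
```

Request:
{"api": "arm_command", "payload": {"targets": [[0.0026,-0.004,0,0,0,0.027,0.9],[0.005,-0.008,0,0,0,0.054,0.9],[0.0077,-0.0124,0,0,0,0.081,0.9],[0.0103,-0.0166,0,0,0,0.108,0.9],[0.013,-0.0207,0,0,0,0.136,0.9]]}}

```text
time_s: 13.88
position: [0.4314, 0.2163, 0.2214]
eef_rot: [0.003, 0.952, 0.306, -0.004]
contact_force: [1.7, -7.5, -10.5]
grip_width: 0.324
finger_force: 38.0
```

Run:
```python
from h import *
s=r.sense();p=s["position"];print(p,s["contact_force"],s["grip_width"],s["qpos"])
d=np.array([-.0017,0])
for t in(1.3,1.35,1.4,1.45):print(t,leaf1(t,.14,.032)+d)
th=[1.55,1.68]
plan([(*(leaf1(t,.14,.032)+d),.2222,.191-.8*t) for t in th])
```

```text
[0.4314 0.2163 0.2214] [  1.6638  -7.4618 -10.4622] 0.3241820043912362 [-0.3701  0.5062 -0.2932  1.9622  0.2201  0.7125 -1.7453]
1.3 [0.4363 0.2019]
1.35 [0.4348 0.2089]
1.4 [0.4336 0.216 ]
1.45 [0.4328 0.2231]
[ 0.0131 -0.0167 -0.001 ] [0.003 0.009 0.101]
[ 0.0105 -0.0154  0.    ] [0.    0.    0.104]
```

Request:
{"api": "arm_command", "payload": {"targets": [[0.0026,-0.0034,0,0,0,0.02,0.9],[0.0052,-0.0067,0,0,0,0.04,0.9],[0.0079,-0.01,0,0,0,0.06,0.9],[0.0105,-0.0134,0,0,0,0.08,0.9],[0.013,-0.0167,0,0,0,0.1,0.9]]}}

```text
time_s: 14.3
position: [0.4297, 0.237, 0.2208]
eef_rot: [0.003, 0.966, 0.259, -0.006]
contact_force: [-3.3, -6.9, -10.2]
grip_width: 0.322
finger_force: 38.0
```

Request:
{"api": "arm_command", "payload": {"targets": [[0.002,-0.003,0,0,0,0.02,0.9],[0.004,-0.006,0,0,0,0.04,0.9],[0.006,-0.009,0,0,0,0.06,0.9],[0.008,-0.012,0,0,0,0.08,0.9],[0.0105,-0.0154,0,0,0,0.104,0.9]]}}

```text
time_s: 14.72
position: [0.4324, 0.258, 0.2212]
eef_rot: [0.002, 0.978, 0.21, -0.004]
contact_force: [-2.3, -5.4, -10.8]
grip_width: 0.321
finger_force: 38.0
```

Request:
{"api": "arm_command", "payload": {"targets": [[0,0,0.004,0,0,0,0.9],[0,0,0.009,0,0,0,0.9],[0,0,0.014,0,0,0,0.9],[0,0,0.018,0,0,0,0.9],[0,0,0.021,0,0,0,0.9]]}}

```text
time_s: 15.13
position: [0.4326, 0.2589, 0.2007]
eef_rot: [0.001, 0.978, 0.21, -0.003]
contact_force: [-5.7, -3.5, -4.4]
grip_width: 0.317
finger_force: 38.0
```

Request:
{"api": "arm_command", "payload": {"targets": [[0,0,0,0,0,0,0.3],[0,0,0,0,0,0,0],[0,0,0,0,0,0,-0.2],[0,0,0,0,0,0,-0.2],[0,0,0,0,0,0,-0.2]]}}

```text
time_s: 15.55
position: [0.4366, 0.2616, 0.2021]
eef_rot: [-0.001, 0.977, 0.212, 0.001]
contact_force: [0.3, -0.4, -0.7]
grip_width: 0.597
finger_force: 0.0
```

Request:
{"api": "arm_command", "payload": {"targets": [[0,0,-0.01,0,0,0,-0.2],[0,0,-0.03,0,0,0,-0.2],[0,0,-0.06,0,0,0,-0.2],[0,0,-0.08,0,0,0,-0.2],[0,0,-0.09,0,0,0,-0.2]]}}

```text
time_s: 15.97
position: [0.4372, 0.2618, 0.2944]
eef_rot: [-0.001, 0.977, 0.211, 0.003]
contact_force: [-0.0, -0.2, -0.0]
grip_width: 0.603
finger_force: 0.0
```

Run:
```python
from h import *
s=r.sense();p=s["position"];print(p,s["contact_force"],s["grip_width"],s["qpos"])
c=r.capture("side");t=r.capture("top")
print("H2,edge",H2,leaf2(0,.174,.01),"grip pt",leaf2(0,.15,.01))
for X in(leaf2(0,.174,.01),leaf2(0,.174,.018),leaf2(0,.174,.002),leaf2(0,0,.01)):print(proj(c,(*X,.198)),proj(t,(*X,.198)))
z=lambda i:cv2.resize(i,None,fx=2.6,fy=3.4,interpolation=cv2.INTER_CUBIC)
cv2.imwrite("pics/e.png",np.hstack([z(c["color"][160:330,240:390]),z(t["color"][170:340,235:385])]))
```

```text
[0.4372 0.2618 0.2944] [-0.0322 -0.2408 -0.0361] 0.6027999124329088 [-0.4627  0.437  -0.2526  1.8     0.1342  0.9153 -1.9188]
H2,edge [ 0.6444 -0.11  ] [0.6016 0.0589] grip pt [0.6061 0.0354]
[313.5546 225.5573] [302.3587 238.3491]
[316.2431 226.231 ] [302.9734 241.2038]
[310.876  224.8861] [301.7448 235.4973]
[340.5567 195.8801] [364.5819 224.7893]
```

View pics/e.png

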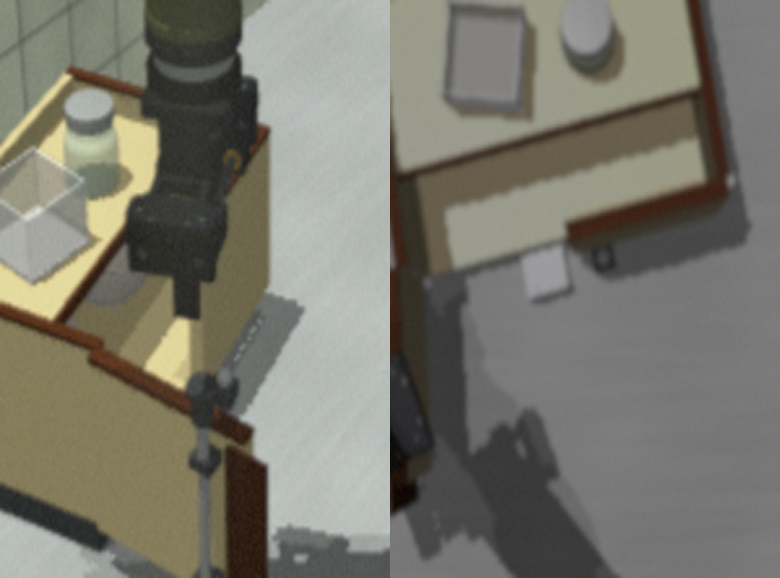

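The picture shows the bolted leaf standing about square, with the knob at crop (205,390) and the bolt dropped. The lapped leaf's free edge is at crop (568,230), matching the prediction to about 1 px. Next I'll pinch that leaf from above.

Run:
```python
from h import *
g=leaf2(0,.155,.01);print(g)
plan([(.48,.2,.31,-.65),(.54,.12,.31,-.2),(*g,.29,.191),(*g,.23,.191),(*g,.17,.191)])
```

```text
[0.6052 0.0403]
[ 0.0136  0.0738 -0.0165] [ 0.    -0.006 -0.495]
[-0.0274  0.0962  0.    ] [ 0.    0.   -0.45]
[-0.0652  0.0797  0.02  ] [ 0.     0.    -0.391]
[0.   0.   0.06] [0. 0. 0.]
[0.   0.   0.06] [0. 0. 0.]
```

Request:
{"api": "arm_command", "payload": {"targets": [[0.003,0.015,-0.004,0,0,-0.1,-0.2],[0.006,0.03,-0.008,0,0,-0.2,-0.2],[0.008,0.045,-0.012,0,0,-0.3,-0.2],[0.011,0.06,-0.016,0,0,-0.4,-0.2],[0.014,0.074,-0.016,0,-0.006,-0.495,-0.2]]}}

```text
time_s: 16.48
position: [0.4794, 0.198, 0.307]
eef_rot: [0.001, 0.895, 0.446, -0.003]
contact_force: [-0.3, 0.6, 0.2]
grip_width: 0.598
finger_force: 0.0
```

Request:
{"api": "arm_command", "payload": {"targets": [[-0.005,0.019,0,0,0,-0.09,-0.2],[-0.011,0.038,0,0,0,-0.18,-0.2],[-0.016,0.058,0,0,0,-0.27,-0.2],[-0.022,0.077,0,0,0,-0.36,-0.2],[-0.027,0.096,0,0,0,-0.45,-0.2]]}}

```text
time_s: 16.9
position: [0.5393, 0.1181, 0.3061]
eef_rot: [-0.0, 0.773, 0.635, -0.004]
contact_force: [0.7, 0.2, -0.3]
grip_width: 0.6
finger_force: 0.0
```

Request:
{"api": "arm_command", "payload": {"targets": [[-0.013,0.016,0,0,0,-0.08,-0.2],[-0.026,0.032,0,0,0,-0.16,-0.2],[-0.039,0.048,0.005,0,0,-0.24,-0.2],[-0.052,0.064,0.012,0,0,-0.32,-0.2],[-0.065,0.08,0.02,0,0,-0.391,-0.2]]}}

```text
time_s: 17.32
position: [0.6051, 0.0388, 0.2861]
eef_rot: [-0.001, 0.635, 0.773, -0.003]
contact_force: [-1.0, -0.1, -0.6]
grip_width: 0.599
finger_force: 0.0
```

Run:
```python
from h import *
s=r.sense();print(s["position"],s["contact_force"],s["qpos"])
g=leaf2(0,.155,.01)
plan([(*g,.22,.191),(*g,.163,.191)])
```

```text
[0.6051 0.0388 0.2861] [-0.9956 -0.0949 -0.5881] [ 0.1752  0.6337 -0.574   1.5113  0.3688  1.112  -0.2816]
[0.0016 0.0008 0.0661] [-0.006  0.003  0.004]
[0.    0.    0.057] [0. 0. 0.]
```

Request:
{"api": "arm_command", "payload": {"targets": [[0.002,0.001,0.015,-0.003,0.003,0.004,-0.2],[0.002,0.001,0.03,-0.006,0.003,0.004,-0.2],[0.002,0.001,0.045,-0.006,0.003,0.004,-0.2],[0.002,0.001,0.06,-0.006,0.003,0.004,-0.2],[0.002,0.001,0.07,-0.006,0.003,0.004,-0.2]]}}

```text
time_s: 17.73
position: [0.6037, 0.0412, 0.2146]
eef_rot: [-0.001, 0.638, 0.77, -0.001]
contact_force: [0.0, -0.2, 0.1]
grip_width: 0.602
finger_force: 0.0
```

Request:
{"api": "arm_command", "payload": {"targets": [[0,0,0.01,0,0,0,-0.2],[0,0,0.02,0,0,0,-0.2],[0,0,0.03,0,0,0,-0.2],[0,0,0.04,0,0,0,-0.2],[0,0,0.05,0,0,0,-0.2]]}}

```text
time_s: 18.15
position: [0.6051, 0.0416, 0.1665]
eef_rot: [0.0, 0.638, 0.77, 0.001]
contact_force: [-0.4, 0.0, -0.0]
grip_width: 0.598
finger_force: 0.0
```

Request:
{"api": "arm_command", "payload": {"targets": [[0,0,0,0,0,0,0.2],[0,0,0,0,0,0,0.4],[0,0,0,0,0,0,0.6],[0,0,0,0,0,0,0.8],[0,0,0,0,0,0,1]], "newtons": 15}}

```text
time_s: 18.57
position: [0.6054, 0.0416, 0.1678]
eef_rot: [0.001, 0.638, 0.77, 0.001]
contact_force: [-0.5, -0.4, 0.9]
grip_width: 0.241
finger_force: 0.0
```

Request:
{"api": "arm_command", "payload": {"targets": [[0,0,0,0,0,0,1],[0,0,0,0,0,0,1],[0,0,0,0,0,0,1],[0,0,0,0,0,0,1],[0,0,0,0,0,0,1]], "newtons": 25}}

```text
time_s: 18.98
position: [0.6041, 0.0413, 0.1676]
eef_rot: [-0.0, 0.638, 0.77, -0.0]
contact_force: [-4.1, -0.3, 5.4]
grip_width: 0.178
finger_force: 25.0
```

The leaf is gripped at about 16 mm. Now pull it along the arc.

Run:
```python
from h import *
p,q=pose();d=p[:2]-leaf2(0,.155,.01);print(d)
th=[.06,.2,.38,.56,.74,.92,1.1,1.28,1.46,1.64,1.72]
plan([(*(leaf2(t,.155,.01)+d),p[2],.191+t) for t in th])
```

```text
[-0.0011  0.001 ]
[-0.0009 -0.0093  0.    ] [-0.001  0.    -0.064]
[-0.0029 -0.0215  0.    ] [ 0.    0.   -0.14]
[-0.0043 -0.0276  0.    ] [ 0.    0.   -0.18]
[-0.0043 -0.0276  0.    ] [ 0.    0.   -0.18]
[-0.0043 -0.0276  0.    ] [ 0.    0.   -0.18]
[-0.0043 -0.0276  0.    ] [ 0.    0.   -0.18]
[-0.0043 -0.0276  0.    ] [ 0.    0.   -0.18]
[-0.0043 -0.0276  0.    ] [ 0.    0.   -0.18]
[-0.0043 -0.0276  0.    ] [ 0.    0.   -0.18]
[-0.0043 -0.0276  0.    ] [ 0.    0.   -0.18]
[-0.0013 -0.0124  0.    ] [ 0.    0.   -0.08]
```

Request:
{"api": "arm_command", "payload": {"targets": [[0,-0.002,0,0,0,-0.013,1],[0,-0.004,0,0,0,-0.026,1],[0,-0.006,0,0,0,-0.039,1],[-0.001,-0.008,0,0,0,-0.052,1],[-0.001,-0.0095,0,0,0,-0.064,1]], "newtons": 35}}

```text
time_s: 19.4
position: [0.6007, 0.0404, 0.1678]
eef_rot: [0.003, 0.613, 0.79, 0.005]
contact_force: [12.1, 2.7, -7.7]
grip_width: 0.182
finger_force: 35.7
```

Request:
{"api": "arm_command", "payload": {"targets": [[-0.0006,-0.0043,0,0,0,-0.028,1],[-0.0012,-0.0086,0,0,0,-0.056,1],[-0.0017,-0.013,0,0,0,-0.084,1],[-0.0023,-0.0172,0,0,0,-0.112,1],[-0.003,-0.0215,0,0,0,-0.14,1]]}}

```text
time_s: 19.82
position: [0.5754, 0.0307, 0.1676]
eef_rot: [0.0, 0.555, 0.832, 0.001]
contact_force: [-0.4, 0.9, 7.0]
grip_width: 0.179
finger_force: 35.0
```

The catch gave way and the leaf moves easily. I'll continue.

Request:
{"api": "arm_command", "payload": {"targets": [[-0.0009,-0.0055,0,0,0,-0.036,1],[-0.0017,-0.011,0,0,0,-0.072,1],[-0.0026,-0.0165,0,0,0,-0.108,1],[-0.0034,-0.022,0,0,0,-0.144,1],[-0.0043,-0.0276,0,0,0,-0.18,1]]}}

```text
time_s: 20.23
position: [0.551, 0.016, 0.1676]
eef_rot: [0.0, 0.478, 0.879, 0.0]
contact_force: [0.3, 1.1, 5.5]
grip_width: 0.175
finger_force: 35.0
```

Request:
{"api": "arm_command", "payload": {"targets": [[-0.0009,-0.0055,0,0,0,-0.036,1],[-0.0017,-0.011,0,0,0,-0.072,1],[-0.0026,-0.0165,0,0,0,-0.108,1],[-0.0034,-0.022,0,0,0,-0.144,1],[-0.0043,-0.0276,0,0,0,-0.18,1]]}}

```text
time_s: 20.65
position: [0.5299, -0.0026, 0.1676]
eef_rot: [0.0, 0.397, 0.918, -0.0]
contact_force: [-2.1, 0.9, 6.1]
grip_width: 0.176
finger_force: 35.0
```

Request:
{"api": "arm_command", "payload": {"targets": [[-0.0009,-0.0055,0,0,0,-0.036,1],[-0.0017,-0.011,0,0,0,-0.072,1],[-0.0026,-0.0165,0,0,0,-0.108,1],[-0.0034,-0.022,0,0,0,-0.144,1],[-0.0043,-0.0276,0,0,0,-0.18,1]]}}

```text
time_s: 21.07
position: [0.5125, -0.0246, 0.1675]
eef_rot: [-0.0, 0.313, 0.95, -0.0]
contact_force: [-1.2, -0.2, 6.3]
grip_width: 0.178
finger_force: 35.0
```

Run:
```python
from h import *
s=r.sense();p=s["position"];print(p,s["contact_force"],s["qpos"])
d=np.array([-.001,.001])
for t in(.7,.74,.78):print(leaf2(t,.155,.01)+d)
th=[.92,1.1,1.28,1.46,1.64,1.72]
plan([(*(leaf2(t,.155,.01)+d),p[2],.191+t) for t in th])
```

```text
[ 0.5125 -0.0246  0.1675] [-1.2467 -0.1626  6.2989] [ 0.3963  0.6973 -0.7267  1.9322  0.662   0.7674  0.2218]
[ 0.5166 -0.0193]
[ 0.5131 -0.0245]
[ 0.5098 -0.0298]
[-0.0046 -0.0271  0.    ] [-0.    -0.    -0.176]
[-0.0043 -0.0276  0.    ] [ 0.    0.   -0.18]
[-0.0043 -0.0276  0.    ] [ 0.    0.   -0.18]
[-0.0043 -0.0276  0.    ] [ 0.    0.   -0.18]
[-0.0043 -0.0276  0.    ] [ 0.    0.   -0.18]
[-0.0013 -0.0124  0.    ] [ 0.    0.   -0.08]
```

Request:
{"api": "arm_command", "payload": {"targets": [[-0.0009,-0.0055,0,0,0,-0.036,1],[-0.0017,-0.011,0,0,0,-0.072,1],[-0.0026,-0.0165,0,0,0,-0.108,1],[-0.0034,-0.022,0,0,0,-0.144,1],[-0.0043,-0.0276,0,0,0,-0.18,1]]}}

```text
time_s: 21.48
position: [0.4993, -0.0495, 0.1675]
eef_rot: [-0.0, 0.226, 0.974, -0.0]
contact_force: [-2.2, -0.2, 8.4]
grip_width: 0.178
finger_force: 35.0
```

Request:
{"api": "arm_command", "payload": {"targets": [[-0.0009,-0.0055,0,0,0,-0.036,1],[-0.0017,-0.011,0,0,0,-0.072,1],[-0.0026,-0.0165,0,0,0,-0.108,1],[-0.0034,-0.022,0,0,0,-0.144,1],[-0.0043,-0.0276,0,0,0,-0.18,1]]}}

```text
time_s: 21.9
position: [0.4907, -0.0763, 0.1675]
eef_rot: [-0.0, 0.138, 0.99, -0.001]
contact_force: [-2.6, 0.8, 8.7]
grip_width: 0.176
finger_force: 35.0
```

Request:
{"api": "arm_command", "payload": {"targets": [[-0.0009,-0.0055,0,0,0,-0.036,1],[-0.0017,-0.011,0,0,0,-0.072,1],[-0.0026,-0.0165,0,0,0,-0.108,1],[-0.0034,-0.022,0,0,0,-0.144,1],[-0.0043,-0.0276,0,0,0,-0.18,1]]}}

```text
time_s: 22.32
position: [0.487, -0.1043, 0.1675]
eef_rot: [-0.001, 0.048, 0.999, -0.001]
contact_force: [-2.0, -0.1, 8.5]
grip_width: 0.179
finger_force: 35.0
```

Run:
```python
from h import *
s=r.sense();p=s["position"];print(p,s["contact_force"],s["qpos"])
d=np.array([-.001,.001])
for t in(1.2,1.24,1.28):print(leaf2(t,.155,.01)+d)
th=[1.45,1.6,1.7]
plan([(*(leaf2(t,.155,.01)+d),p[2],.191+t) for t in th])
```

```text
[ 0.487  -0.1043  0.1675] [-1.9841 -0.1425  8.535 ] [ 0.6438  0.7291 -0.8838  1.9698  0.7781  0.8264  0.791 ]
[ 0.4891 -0.0911]
[ 0.4885 -0.0973]
[ 0.4882 -0.1035]
[-0.0049 -0.0252  0.    ] [-0.002 -0.001 -0.166]
[-0.0032 -0.0231  0.    ] [ 0.    0.   -0.15]
[-0.0018 -0.0154  0.    ] [ 0.   0.  -0.1]
```

Request:
{"api": "arm_command", "payload": {"targets": [[-0.0009,-0.0055,0,0,0,-0.036,1],[-0.0017,-0.011,0,0,0,-0.072,1],[-0.0026,-0.0165,0,0,0,-0.108,1],[-0.0034,-0.022,0,0,0,-0.144,1],[-0.0043,-0.0276,0,0,0,-0.18,1]]}}

```text
time_s: 22.73
position: [0.4885, -0.1325, 0.1675]
eef_rot: [-0.001, -0.042, 0.999, -0.001]
contact_force: [-3.1, 0.4, 9.0]
grip_width: 0.175
finger_force: 35.0
```

Request:
{"api": "arm_command", "payload": {"targets": [[-0.0009,-0.0055,0,0,0,-0.036,1],[-0.0017,-0.011,0,0,0,-0.072,1],[-0.0026,-0.0165,0,0,0,-0.108,1],[-0.0034,-0.022,0,0,0,-0.144,1],[-0.0043,-0.0276,0,0,0,-0.18,1]]}}

```text
time_s: 23.15
position: [0.495, -0.16, 0.1675]
eef_rot: [-0.001, -0.131, 0.991, -0.001]
contact_force: [-3.9, -1.1, 9.0]
grip_width: 0.173
finger_force: 35.0
```

Request:
{"api": "arm_command", "payload": {"targets": [[-0.0004,-0.0025,0,0,0,-0.016,1],[-0.0007,-0.005,0,0,0,-0.032,1],[-0.001,-0.0075,0,0,0,-0.048,1],[-0.0012,-0.0085,0,0,0,-0.056,1],[-0.0012,-0.0085,0,0,0,-0.056,1]]}}

```text
time_s: 23.57
position: [0.4981, -0.1684, 0.1675]
eef_rot: [-0.002, -0.158, 0.987, -0.002]
contact_force: [-3.8, -2.6, 11.4]
grip_width: 0.172
finger_force: 35.0
```

Request:
{"api": "arm_command", "payload": {"targets": [[0,0,0,0,0,0,0.6],[0,0,0,0,0,0,0.3],[0,0,0,0,0,0,0.2],[0,0,0,0,0,0,0.2],[0,0,0,0,0,0,0.2]]}}

```text
time_s: 23.98
position: [0.4999, -0.1665, 0.1668]
eef_rot: [0.0, -0.158, 0.987, 0.0]
contact_force: [0.1, 0.1, 0.2]
grip_width: 0.403
finger_force: 0.0
```

Request:
{"api": "arm_command", "payload": {"targets": [[0,0,-0.01,0,0,0,0.2],[0,0,-0.03,0,0,0,0.2],[0,0,-0.06,0,0,0,0.2],[0,0,-0.09,0,0,0,0.2],[0,0,-0.12,0,0,0,0.2]]}}

```text
time_s: 24.4
position: [0.4998, -0.1661, 0.289]
eef_rot: [0.0, -0.158, 0.987, 0.0]
contact_force: [0.1, 0.3, -0.6]
grip_width: 0.4
finger_force: 0.0
```

Run:
```python
from h import *
s=r.sense();p=s["position"];print(s["time_s"],p,s["contact_force"],s["qpos"])
d=np.array([-.001,.001])
for t in(1.6,1.65,1.7):print(leaf2(t,.155,.01)+d)
plan([(.42,-.24,.3,1.5),(.36,-.36,.3,1.1)])
```

```text
24.4 [ 0.4998 -0.1661  0.289 ] [ 0.102   0.2648 -0.6234] [ 0.8712  0.6622 -1.1169  1.7338  0.6444  1.165   1.4546]
[ 0.4943 -0.1526]
[ 0.4967 -0.16  ]
[ 0.4994 -0.1673]
[ 0.0989 -0.0453 -0.0111] [0.001 0.001 0.388]
[ 0.0514 -0.1239  0.    ] [0.  0.  0.4]
```

Released at about 1.69 rad. I'll back away and check.

Request:
{"api": "arm_command", "payload": {"targets": [[0.02,-0.009,-0.002,0,0,0.077,0.2],[0.04,-0.018,-0.004,0,0,0.155,0.2],[0.06,-0.027,-0.006,0,0,0.233,0.2],[0.08,-0.036,-0.009,0,0,0.31,0.2],[0.099,-0.045,-0.011,0,0,0.388,0.2]]}}

```text
time_s: 24.82
position: [0.4192, -0.2405, 0.2988]
eef_rot: [0.001, 0.037, 0.999, -0.0]
contact_force: [-0.2, 0.3, -0.7]
grip_width: 0.398
finger_force: 0.0
```

Request:
{"api": "arm_command", "payload": {"targets": [[0.01,-0.024,0,0,0,0.08,0.2],[0.02,-0.048,0,0,0,0.16,0.2],[0.03,-0.074,0,0,0,0.24,0.2],[0.04,-0.1,0,0,0,0.32,0.2],[0.051,-0.124,0,0,0,0.4,0.2]]}}

```text
time_s: 25.23
position: [0.3597, -0.3613, 0.2987]
eef_rot: [0.001, 0.235, 0.972, 0.0]
contact_force: [0.4, 0.2, -0.5]
grip_width: 0.396
finger_force: 0.0
```

Request:
{"api": "arm_command", "payload": {"targets": [[0,0,0,0,0,0,0.2],[0,0,0,0,0,0,0.2],[0,0,0,0,0,0,0.2],[0,0,0,0,0,0,0.2],[0,0,0,0,0,0,0.2]]}}

```text
time_s: 25.65
position: [0.3611, -0.3588, 0.2982]
eef_rot: [0.001, 0.232, 0.973, 0.0]
contact_force: [0.4, -0.9, 0.2]
grip_width: 0.4
finger_force: 0.0
```

Run:
```python
from h import *
print(r.sense()["contact_force"])
t=r.capture("top")["color"]
cv2.imwrite("pics/f.png",cv2.resize(t[120:360,130:530],None,fx=2,fy=2))
```

```text
[ 0.3816 -0.9009  0.2065]
```

View pics/f.png

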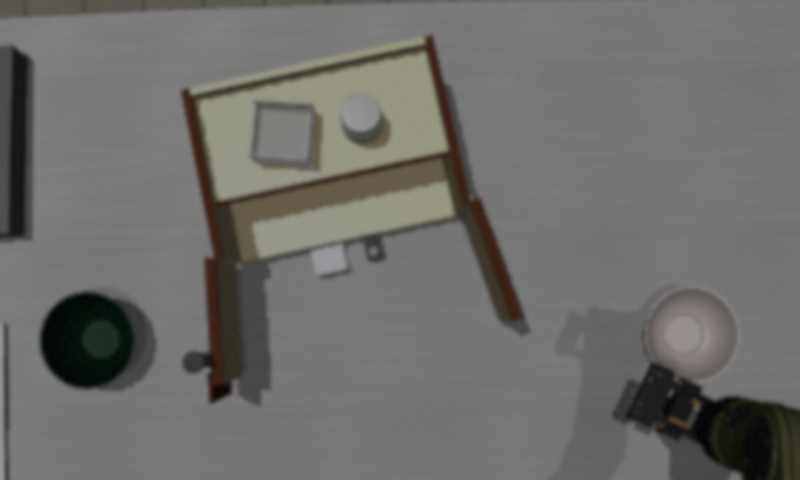

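The picture shows both leaves past square: the bolted leaf from about (212,260) to (218,395), the lapped leaf from (475,205) to (515,318). The tub, jar and bowls look unmoved, and the gripper is clear.

```bash
python3 -c "
from station import r
print(r.sign_off())"
```

```text
the job is handed in; nothing more can be done
None
```

The job is done and handed in at about 26 s: both leaves stand open past square, the bolted leaf first with its bolt held up, and the bowls, tub and jar look unmoved in the last picture.

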